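Stir the mixed nuts in the saucepan

ROBOT

A 6-joint arm with a two-finger parallel gripper is mounted at the origin on a cart in front of the work surface, level with it; the furniture and walls round the work are solid. World frame = base frame: x ahead of the robot, y to its left, z up, the work surface at z = 0. Lengths are in m, angles in rad, forces in N, time in s.
With the tool pointing down it reaches from about 0.375 to 0.975 m from the base axis. Payload 3.8 kg.
Tool frame: the origin (TCP) lies at the very end of the fingers, on their centre line; the grasp point (between the pads) lies 19 mm behind it (tcp_to_grasp is the distance from the TCP to the grasp point, in m); z points along the fingers, y is the line along which they close (so a half turn about z gives the same grasp; the last joint's range is limited). The gripper opens to 85 mm and grips with 20 to 120 N. Pads are 22 mm wide; open, the fingers measure 114 mm over their backs; the gripper's body (76 mm by 85 mm) begins 54 mm behind the grasp point. The pads swing forward as they close: fully open they stand 13 mm farther back than shut.
Start: joints at [-1.3, 0.264, 1.604, -0, 1.274, -0.037], TCP at [0.204, -0.643, 0.231] pointing down, gripper open.
Joint ranges: [-2.63, 2.63], [-0.94, 2.18], [0.31, 2.57], [-1.31, 4.45], [0, 2.66], [-2.55, 2.55]. Speed limits (rad/s): [2.57, 2.57, 3.14, 3.14, 3.14, 3.14].

INTERFACE

Orientations are given as a unit quaternion [x, y, z, w].
In Python, from plant import * gives the robot as it stands. The module is installed in compiled form; this text tells all that it offers.
- The arm moves only by the tool servo_tool, never from a script. Its arguments are lists of equal length, an entry for each row: "angular": the turn, a rotation vector about the world's x, y, z in rad, a list of three; "delta_pos": the shift along the world's x, y, z in cm, a list of three; "fingers": the closure, from -1 (fully open) to 1 (shut). In form: {"angular": [[wx, wy, wz], ...], "delta_pos": [[dx, dy, dz], ...], "fingers": [fingers, ...]}. A call has 1 to 12 rows; each row is the pose to reach, as a shift and turn from the pose commanded when the call began; what a row does not reach only later rows make up. A row lasts 1/12 s, in which the tool goes at most 41.7 mm and 7.16 degrees, less where a joint would pass 70% of its speed; a pose out of reach is approached as far as the arm can. A call with a gripper value outside its range is refused whole. The fingers move at their own pace and stop on an object; "grip_force" is the grip in N (left out, the last holds). Time passes only in rows, so rows that repeat a pose let the fingers close. It gives the time, the measured TCP pose, the force, the opening and the grip force at its end, in the units of the state.
- get_obs(): the state, without advancing time (a new reading comes with each control period).
- read_camera(name): name is "scene" or "top" or "wrist"; returns a dict with "pixels" (400x640x3 uint8, red, green, blue), "intrinsics" (3x3 intrinsics, pixels), "D" ([k1, k2, p1, p2, k3] as OpenCV has them; the pictures are not rectified), "rvec" (rotation vector, rad) and "tvec" (3), from world to camera coordinates, as OpenCV has them; the wrist camera has in their place "tool_from_camera" (4x4, takes a point from camera to tool coordinates, whose origin is the TCP and whose axes are the flange's). Camera axes: x right, y down, z forward; pixel columns grow to the right and rows downward; lengths in m; the calibration is good to about 2 mm. A picture is of the moment at which its call begins: read the wrist's pose just before it. There is no depth.
- sign_off(): hands the job in; it is judged then, once.
The state is a dict: "time_s": time; "qpos": joint angles; "qd": joint speeds; "effort": joint torques, N m; "position": TCP position; "ee_rot": TCP orientation; "wrist_force": force on the tool from outside, world axes, zero at the start; "wrist_torque": the same for the moment, N m; "opening": finger opening in m; "finger_force": force on a finger pad.
Only numpy, scipy, OpenCV 4.12 (cv2) and the standard library are available. Lean on these libraries where they do the work, as an engineer would, in place of code of your own. Each camera call takes 0.05 s, during which the arm holds its last target. There are 200 camera calls.

TASK

Take the wooden spoon from its rack and stir the nuts in the saucepan clockwise (seen from above), blade near the bottom, in wide circles that carry the nuts along the wall: at least three full rounds, and on until the two kinds no longer lie apart, with at least one large walnut in the half left of the handle's line (looking from the handle), where the small hazelnuts lay, and at least one hazelnut in the right half, where the walnuts lay. Then hang the spoon up again in the rack's fork, let go and wait until it hangs still. Move the nuts only with the spoon, keep them all in the pan and the pan about where it stands, and leave the mug, the garlic and the salt shaker alone.

Things in the scene. Friction and masses are not known exactly. Their poses are not given: they have to be found in the camera images.
- saucepan: open steel saucepan, pot 188 mm across and 96 mm high, floor 6 mm thick, loose, about 1.8 kg; its straight handle (up to 137 mm above the worktop) points along the body's -y. Origin on the worktop; the pot's centre is at y = +85.5 mm of this frame. Clear inside radius 74 to 88 mm (slightly faceted walls)
- pan_floor (a point): centre of the pot on its inside floor, 6 mm above the worktop; axes as the saucepan's. Stirring with the tip about 10 mm above this floor and 35 to 55 mm out from the centre works; narrower circles only push the nuts outwards, and varying the radius mixes better
- pan_a (a point): point on the pot's inside floor 40 mm from its centre, on the handle's side
- pan_b (a point): the same, a quarter turn clockwise (seen from above) from pan_a
- pan_c (a point): the same, opposite the handle
- pan_d (a point): the same, three quarters of a turn clockwise from pan_a
- rack: fixed steel drip rack: round dish 120 mm across, post at its back (x = +54 mm), and at the top a level fork of two 8 mm prongs along x, 15 mm apart inside, their top 190 mm above the worktop. The slot is closed at x = +28 mm and open to the front (-x); the prongs end at x = -41 mm in lips 7 mm high. Nothing stands above the prongs. Origin on the worktop under the slot's middle
- rack_hang (a point): where the centre of the spoon's grip is when the spoon hangs in the middle of the fork's slot: 226 mm above the worktop; axes as the rack's. To unhang the spoon, raise it 15 to 40 mm and draw it out by the fork's open front (65 mm or more towards the rack's -x); hang it up the opposite way
- spoon_grip (a point): centre of the flat grip of a wooden stirring spoon (80 g, 214 mm long), which hangs upright and loose in the rack's fork by a round collar. Grip: 14 mm thick along y, 20 mm wide along x, 56 mm high. The collar, 38 mm across, has its top 28 mm and its underside 36 mm below this point. z points up along the spoon
- spoon_tip (a point): lower end of the spoon's blade, 186 mm straight below the centre of the grip, axes as spoon_grip's. Below the collar a 10 mm round stem, then the flat blade: 24 mm wide along x, 8 mm thick, 57 mm high. Nuts push on the blade with up to about 15 N: grip firmly. Let go, the spoon may swing for 2 s
- walnut1_center (a point): centre of a walnut in its shell, ovoid 34 x 30 x 30 mm, 14 g, loose in the pan; at the start the four walnuts lie on the pan's +x side (right of the handle's line, looking from the handle to the pot)
- walnut2_center (a point): centre of a walnut in its shell, ovoid 34 x 30 x 30 mm, 14 g, loose in the pan; at the start the four walnuts lie on the pan's +x side (right of the handle's line, looking from the handle to the pot)
- walnut3_center (a point): centre of a walnut in its shell, ovoid 34 x 30 x 30 mm, 14 g, loose in the pan; at the start the four walnuts lie on the pan's +x side (right of the handle's line, looking from the handle to the pot)
- walnut4_center (a point): centre of a walnut in its shell, ovoid 34 x 30 x 30 mm, 14 g, loose in the pan; at the start the four walnuts lie on the pan's +x side (right of the handle's line, looking from the handle to the pot)
- hazelnut1_center (a point): centre of a hazelnut in its shell, 20 mm across and 21 mm high, 10 g, loose in the pan; at the start the five hazelnuts lie on the pan's -x side (left of the handle's line, looking from the handle to the pot)
- hazelnut2_center (a point): centre of a hazelnut in its shell, 20 mm across and 21 mm high, 10 g, loose in the pan; at the start the five hazelnuts lie on the pan's -x side (left of the handle's line, looking from the handle to the pot)
- hazelnut3_center (a point): centre of a hazelnut in its shell, 20 mm across and 21 mm high, 10 g, loose in the pan; at the start the five hazelnuts lie on the pan's -x side (left of the handle's line, looking from the handle to the pot)
- hazelnut4_center (a point): centre of a hazelnut in its shell, 20 mm across and 21 mm high, 10 g, loose in the pan; at the start the five hazelnuts lie on the pan's -x side (left of the handle's line, looking from the handle to the pot)
- hazelnut5_center (a point): centre of a hazelnut in its shell, 20 mm across and 21 mm high, 10 g, loose in the pan; at the start the five hazelnuts lie on the pan's -x side (left of the handle's line, looking from the handle to the pot)
- mug: white mug, 98 mm high, loose bystander; origin under its middle
- garlic: garlic bulb, 58 mm high, loose bystander; origin at its underside
- shaker: glass salt shaker, 90 mm high, loose bystander; origin at its underside
Things that resemble listed ones, but are neither listed nor needed, are in the scene too. What is meant by the part that bears spoon_grip is not orange, and is the larger of those in its own colour.

How it is judged:
On the way, in this order (a step that is already met when the one before it is completed fails the run):
1. the spoon is off the rack (horizontal distance between spoon_grip and rack_hang above 0.1 m), for 0.1 s.
2. round 1: the spoon's tip, near the pan's floor, passes on the handle's side (horizontal distance between spoon_tip and pan_a below 0.028 m and z of spoon_tip in the frame of pan_floor below 0.03 m).
3. round 1: the spoon's tip, near the pan's floor, passes a quarter turn clockwise from the handle (horizontal distance between spoon_tip and pan_b below 0.028 m and z of spoon_tip in the frame of pan_floor below 0.03 m).
4. round 1: the spoon's tip, near the pan's floor, passes opposite the handle (horizontal distance between spoon_tip and pan_c below 0.028 m and z of spoon_tip in the frame of pan_floor below 0.03 m).
5. round 1: the spoon's tip, near the pan's floor, passes three quarters of a turn clockwise from the handle (horizontal distance between spoon_tip and pan_d below 0.028 m and z of spoon_tip in the frame of pan_floor below 0.03 m).
6. round 2: the spoon's tip, near the pan's floor, passes on the handle's side (all of step 2).
7. round 2: the spoon's tip, near the pan's floor, passes a quarter turn clockwise from the handle (all of step 3).
8. round 2: the spoon's tip, near the pan's floor, passes opposite the handle (all of step 4).
9. round 2: the spoon's tip, near the pan's floor, passes three quarters of a turn clockwise from the handle (all of step 5).
At the end, for the whole second after the job is handed in: Seen from the handle, a walnut's centre lies left and a hazelnut's right of the pan's midline through the handle; all nuts are in the pan; the pan's centre is within 50 mm of its start; the spoon hangs still, upright to 0.2 rad, by its collar anywhere in the slot, its height right to 10 mm (x of any of walnut1_center, walnut2_center, walnut3_center, walnut4_center in the frame of pan_floor below 0 m and x of any of hazelnut1_center, hazelnut2_center, hazelnut3_center, hazelnut4_center, hazelnut5_center in the frame of pan_floor above 0 m and horizontal distance between each of walnut1_center, walnut2_center, walnut3_center, walnut4_center, hazelnut1_center, hazelnut2_center, hazelnut3_center, hazelnut4_center, hazelnut5_center and pan_floor below 0.095 m and height (world z) of each of walnut1_center, walnut2_center, walnut3_center, walnut4_center, hazelnut1_center, hazelnut2_center, hazelnut3_center, hazelnut4_center, hazelnut5_center below 0.09 m and x of spoon_grip in the frame of rack_hang between -0.038 and 0.026 m and y of spoon_grip in the frame of rack_hang between -0.012 and 0.012 m and z of spoon_grip in the frame of rack_hang between -0.01 and 0.01 m and angle between spoon_grip's own z axis and vertical below 0.2 rad and linear speed of spoon below 0.05 m/s and distance of pan_floor from where it was at the start of the episode below 0.05 m); the robot touches nothing.
It fails at once if a nut leaves the pan (horizontal distance between any of walnut1_center, walnut2_center, walnut3_center, walnut4_center, hazelnut1_center, hazelnut2_center, hazelnut3_center, hazelnut4_center, hazelnut5_center and pan_floor above 0.11 m or height (world z) of any of walnut1_center, walnut2_center, walnut3_center, walnut4_center, hazelnut1_center, hazelnut2_center, hazelnut3_center, hazelnut4_center, hazelnut5_center above 0.13 m).
It fails at once if the pan is pushed away by more than 50 mm or tipped (distance of pan_floor from where it was at the start of the episode above 0.05 m or angle between saucepan's own z axis and vertical above 0.2 rad).
It fails at once if the fingers touch the nuts (contact force between the fingers and walnut1 above 0.3 N or contact force between the fingers and walnut2 above 0.3 N or contact force between the fingers and walnut3 above 0.3 N or contact force between the fingers and walnut4 above 0.3 N or contact force between the fingers and hazelnut1 above 0.3 N or contact force between the fingers and hazelnut2 above 0.3 N or contact force between the fingers and hazelnut3 above 0.3 N or contact force between the fingers and hazelnut4 above 0.3 N or contact force between the fingers and hazelnut5 above 0.3 N).
It fails at once if the mug, garlic or shaker is displaced by more than 30 mm (distance of any of mug, garlic, shaker from where it was at the start of the episode above 0.03 m).
It also fails if it takes over 72 s, if anything falls off the work surface, if the arm or the gripper's body presses on something with over 40 N, if the wrist force passes 120 N, or if a joint passes its speed limit or range.

## Working session

There is one attempt and no reset: what is moved stays moved. The work goes in short steps, Python scripts to look and compute and a tool call to move; the robot and the scene stay as the last step left them, time stands still between calls to the robot, and variables do not carry over. Pictures are saved under pics/ and viewed, at most 10 in all, crops included, and the job is handed in when it is done.

Besides the shell and the picture viewer there is one more tool, called after "Request:" as a command line: name --argument value ..., lists and objects as JSON in quotes. servo_tool: Moves the arm, as the interface text tells. Its arguments: {"type":"object","properties":{"angular":{"type":"array","items":{"type":"array","items":{"type":"number"}}},"delta_pos":{"type":"array","items":{"type":"array","items":{"type":"number"}}},"fingers":{"type":"array","items":{"type":"number"}},"grip_force":{"type":"number"}},"required":["angular","delta_pos","fingers"]}

```bash
mkdir -p pics; cat > h.py <<'E'
from plant import *
import numpy as np, cv2
def cam(n,save=None):
    o=get_obs(); c=read_camera(n)
    if n=="wrist":
        from scipy.spatial.transform import Rotation as R
        T=np.eye(4);T[:3,:3]=R.from_quat(o["ee_rot"]).as_matrix();T[:3,3]=o["position"]
        W=T@np.array(c["tool_from_camera"]); c["R"]=W[:3,:3].T; c["C"]=W[:3,3]
        c["rvec"]=cv2.Rodrigues(c["R"])[0]; c["tvec"]=-c["R"]@c["C"]
    else:
        c["R"]=cv2.Rodrigues(np.array(c["rvec"],float))[0]; c["C"]=-c["R"].T@np.array(c["tvec"],float).ravel()
    c["K"]=np.array(c["intrinsics"],float);c["D"]=np.array(c["D"],float)
    if save: cv2.imwrite("pics/"+save,c["pixels"][:,:,::-1])
    return c
def ray(c,u,v):
    p=cv2.undistortPoints(np.array([[[u,v]]],float),c["K"],c["D"])[0,0]
    return c["R"].T@np.array([p[0],p[1],1.])
def onz(c,u,v,z):
    d=ray(c,u,v); return c["C"]+d*(z-c["C"][2])/d[2]
def proj(c,P):
    return cv2.projectPoints(np.array(P,float).reshape(-1,1,3),np.array(c["rvec"],float),np.array(c["tvec"],float),c["K"],c["D"])[0].reshape(-1,2)
def two(c1,p1,c2,p2):
    d1=ray(c1,*p1);d2=ray(c2,*p2);A=np.stack([d1,-d2],1)
    s=np.linalg.lstsq(A,c2["C"]-c1["C"],rcond=None)[0]
    a=c1["C"]+s[0]*d1;b=c2["C"]+s[1]*d2
    return (a+b)/2,np.linalg.norm(a-b)
E
python3 -c "
from h import *
for n in ['scene','top']:
    c=cam(n,n+'0.png');print(n,c['C'])
print(get_obs())"
```

```text
scene [-0.22810862 -0.57575441  0.56765412]
top [ 0.20636025 -0.04824148  1.3755162 ]
{'time_s': 0.1, 'qpos': array([-1.29992733e+00,  2.64668707e-01,  1.60523060e+00,  1.19867684e-05,
        1.27369197e+00, -3.69062119e-02]), 'qd': array([ 0.0016422 , -0.00188216, -0.00400487,  0.00018989,  0.00069138,
        0.00100706]), 'effort': array([ 6.35240813e-04, -5.16706932e+01, -3.68590343e+01, -4.30509363e-05,
        6.36334356e-03, -5.57358806e-05]), 'position': array([ 0.20430733, -0.64265346,  0.23009635]), 'ee_rot': array([ 9.88182427e-01,  1.53279129e-01, -1.10944397e-04, -9.93149316e-04]), 'wrist_force': array([ 0.20531927,  0.58677595, -0.83526952]), 'wrist_torque': array([-0.04002512,  0.01645452,  0.02802649]), 'finger_force': 0.0, 'opening': 0.0855496204575107}
```

View pics/scene0.png

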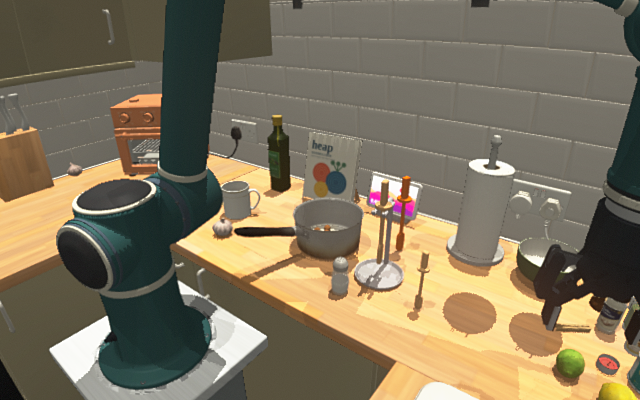

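View pics/top0.png

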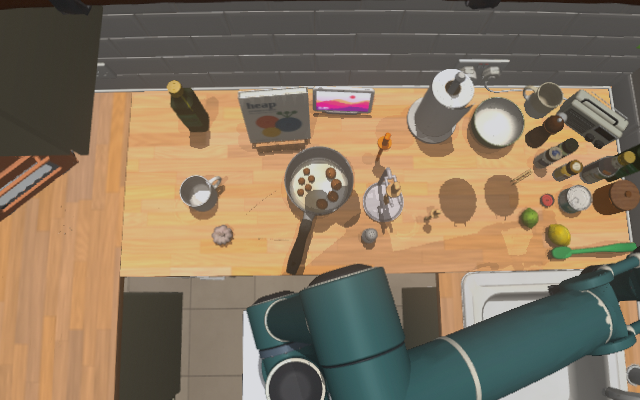

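The candidates for the spoon are the wooden one in the rack (scene 384,195; top 391,187), the orange one behind it (scene 404,190; top 384,143), and the small wooden one in front (scene 422,265; top 430,215). Orange is excluded, and the larger wooden one is the one in the rack, so I choose that. I'll check it in close crops.

```bash
python3 -c "
from h import *
a=cv2.imread('pics/scene0.png')[170:310,320:450];b=cv2.imread('pics/top0.png')[130:285,270:450]
a=cv2.resize(a,None,fx=3,fy=4,interpolation=cv2.INTER_CUBIC);b=cv2.resize(b,None,fx=2.25,fy=3.6129,interpolation=cv2.INTER_CUBIC)
cv2.imwrite('pics/cr.png',np.hstack([a,b[:560]]))
b=cv2.imread('pics/top0.png')[135:280,275:455];cv2.imwrite('pics/cr2.png',cv2.resize(b,None,fx=4,fy=4,interpolation=cv2.INTER_CUBIC))
a=cv2.imread('pics/scene0.png')[170:315,310:450];cv2.imwrite('pics/cr1.png',cv2.resize(a,None,fx=4,fy=4,interpolation=cv2.INTER_CUBIC))
"
```

```text
(no output)
```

View pics/cr2.png

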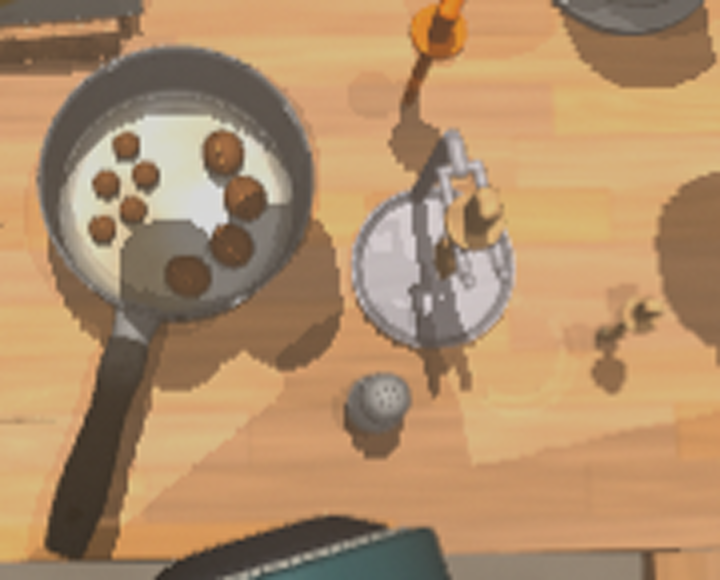

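View pics/cr1.png

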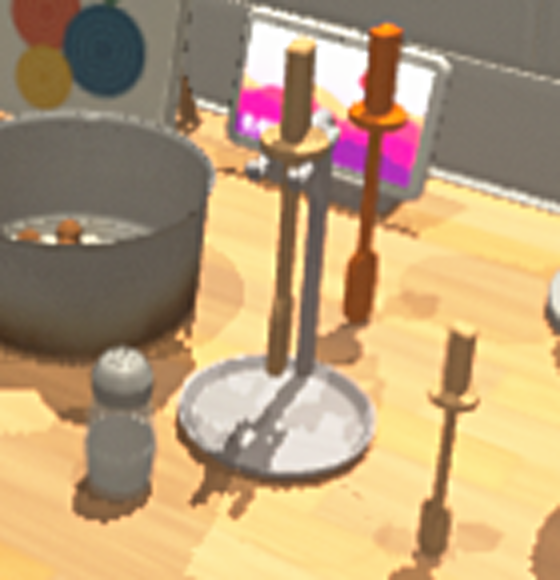

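Crop 1 (top): the pan rim is centred at crop (177,183), with the handle end at (68,550). Hazelnuts are on the left and walnuts on the right. The chosen spoon's grip top is at about (485,208), with the fork lips at (466,282) and (506,266) and the dish centre at (434,268). Crop 2 (scene): the large wooden spoon hangs in the fork with its grip top at (301,42) and collar at (296,138). The orange and small ones are clearly different.

```bash
cat > m.py <<'E'
from h import *
t=cam('top');s=cam('scene')
T=lambda u,v:(u/4+275-.4,v/4+135-.4); S=lambda u,v:(u/4+310-.4,v/4+170-.4)
print('tip of grip two-view',two(t,T(485,208),s,S(301,45)))
print('grip top onz',onz(t,*T(485,208),.254),'collar',onz(t,*T(475,220),.196))
print('dish',onz(t,*T(434,268),.008),'dish s',onz(s,*S(277,415),.008))
print('post top',onz(t,*T(455,138),.2))
print('lips',onz(t,*T(466,282),.195),onz(t,*T(506,266),.195))
r=[onz(t,*T(u,v),.096) for u,v in [(177,183),(38,183),(314,183),(177,46),(177,319)]];print('rim',r)
print('handle',onz(t,*T(68,545),.134),onz(t,*T(138,322),.09))
for p in [(126,146),(106,185),(146,175),(133,210),(103,229)]: print('hz',onz(t,*T(*p),.018)[:2])
for p in [(223,152),(245,198),(232,245),(187,276)]: print('wn',onz(t,*T(*p),.022)[:2])
print('shaker',onz(t,*T(385,397),.09),'small',onz(t,*T(645,310),.1),'orange',onz(t,*T(440,30),.2))
print('mug',onz(t,200,190,.098),'garlic',onz(t,222,235,.03))
E
python3 m.py
```

```text
tip of grip two-view (array([ 0.44278344, -0.24296747,  0.25250508]), np.float64(0.0018567049951427703))
grip top onz [ 0.44193694 -0.24191163  0.254     ] collar [ 0.4465043  -0.24527218  0.196     ]
dish [ 0.44972063 -0.24532278  0.008     ] dish s [ 0.44981393 -0.24323092  0.008     ]
post top [ 0.49860442 -0.2342779   0.2       ]
lips [ 0.4073083  -0.23807056  0.195     ] [ 0.41711442 -0.26364283  0.195     ]
rim [array([ 0.49509801, -0.05954643,  0.096     ]), array([0.49627343, 0.03502358, 0.096     ]), array([ 0.49396425, -0.15291274,  0.096     ]), array([ 0.59212013, -0.0608746 ,  0.096     ]), array([ 0.40153934, -0.0582586 ,  0.096     ])]
handle [0.25094102 0.01355185 0.134     ] [ 0.40075464 -0.03198664  0.09      ]
hz [ 0.54064246 -0.02364639]
hz [ 0.51185349 -0.00896879]
hz [ 0.51890073 -0.03791439]
hz [ 0.49316791 -0.0282831 ]
hz [ 0.4794865  -0.00660272]
wn [ 0.53435099 -0.09375729]
wn [ 0.50014176 -0.10895955]
wn [ 0.46583895 -0.09893962]
wn [ 0.44373395 -0.06639772]
shaker [ 0.34766795 -0.19709766  0.09      ] small [ 0.40266275 -0.37402221  0.1       ] orange [ 0.56965211 -0.22774305  0.2       ]
mug [0.47195078 0.26313577 0.098     ] garlic [0.35649085 0.21350602 0.03      ]
```

Request:
servo_tool --angular '[[0,0,0],[0,0,0],[0,0,-0.06],[0,0,-0.115],[0,0,-0.115],[0,0,-0.115],[0,0,-0.115],[0,0,-0.115],[0,0,-0.115],[0,0,-0.115],[0,0,-0.115],[0,0,-0.115]]' --delta_pos '[[0,0,3],[0.5,1,6],[2,4,9],[4,7,11],[6,10,12],[8,13,12],[10,16.5,12],[12,20,12],[14,23.5,12],[16,27,12],[18,30.5,12],[20,34,12]]' --fingers '[-1,-1,-1,-1,-1,-1,-1,-1,-1,-1,-1,-1]' --grip_force 100

```text
time_s: 1.2
position: [0.4049, -0.3014, 0.3513]
ee_rot: [0.995, 0.096, 0.0, 0.0]
wrist_force: [0.8, -0.4, -0.3]
opening: 0.0856
finger_force: 0.0
```

Request:
servo_tool --angular '[[0,0,0],[0,0,0],[0,0,0],[0,0,0]]' --delta_pos '[[1.3,2.2,0],[2.6,4.5,0],[3.6,6,0],[3.6,6,0]]' --fingers '[-1,-1,-1,-1]'

```text
time_s: 1.53
position: [0.4418, -0.2404, 0.3512]
ee_rot: [0.995, 0.098, 0.0, -0.001]
wrist_force: [-0.0, -0.0, -0.3]
opening: 0.0853
finger_force: 0.0
```

```bash
python3 -c "
from h import *
c=cam('wrist','w1.png');o=get_obs();print(o['position'],o['ee_rot'],o['time_s'],c['C'],c['R'])
P=[(.4425,-.2425,.254),(.45,-.2445,.19),(.412,-.251,.19)];print(proj(c,P))"
```

```text
[ 0.44102501 -0.24189195  0.35118523] [ 9.95201658e-01  9.78450521e-02 -6.09714584e-05 -4.95722088e-05] 1.5833 [ 0.51275839 -0.22689524  0.49282565] [[ 0.19481585 -0.98083858 -0.0015728 ]
 [-0.93925051 -0.18701706  0.28780741]
 [-0.28258675 -0.05459219 -0.95768702]]
[[328.22670034 200.57039042]
 [331.49248705 173.65251661]
 [330.22585416 212.74025632]]
```

View pics/w1.png

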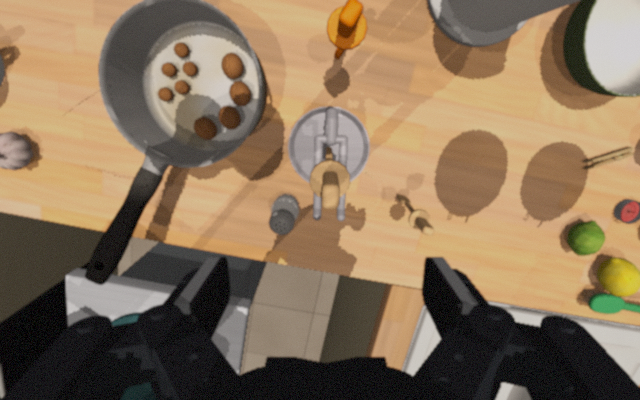

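The wrist view shows the spoon at about (330,190) in the fork, with lips at (317,217) and (342,217), the post at the top (331,120), and the pan at (183,85). I'll take one close crop for the spoon's yaw.

```bash
python3 -c "
from h import *
b=cv2.imread('pics/w1.png')[100:230,280:380];cv2.imwrite('pics/w1c.png',cv2.resize(b,None,fx=6,fy=4.6,interpolation=cv2.INTER_CUBIC))"
```

```text
(no output)
```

View pics/w1c.png

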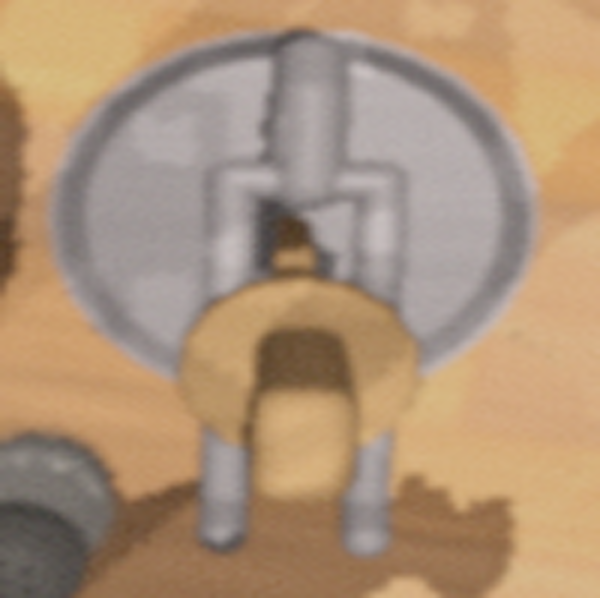

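The crop confirms that the grip's thin side runs left to right. The grip top's centre is at crop (303,445), the collar at (298,362), and the fork lips at (222,535) and (368,535).

```bash
cat > m2.py <<'E'
from h import *
c=cam('wrist')
W=lambda u,v:(u/6+280-.4,v/4.6+100-.4)
print('grip',onz(c,*W(303,445),.254),'collar',onz(c,*W(298,362),.198))
a=onz(c,*W(222,538),.195);b=onz(c,*W(368,538),.195);k=onz(c,*W(307,180),.188)
L=(a+b)/2;print('lips',a,b,L,'back',k,'yaw',np.degrees(np.arctan2(*(k-L)[1::-1])), np.degrees(np.arctan2(*(a-b)[1::-1]))-90)
for p,q in [((254,395),(248,485)),((356,395),(350,485))]:
    d=onz(c,*W(*p),.254)-onz(c,*W(*q),.254);print('yaw edge',np.degrees(np.arctan2(d[1],d[0])))
print(get_obs()['position'])
E
python3 m2.py
```

```text
grip [ 0.44512103 -0.24488112  0.254     ] collar [ 0.44606224 -0.24463678  0.198     ]
lips [ 0.40637978 -0.24032436  0.195     ] [ 0.41089374 -0.26310814  0.195     ] [ 0.40863676 -0.25171625  0.195     ] back [ 0.48033476 -0.2392397   0.188     ] yaw 9.871497233057436 11.206417499826642
yaw edge 8.178260107518607
yaw edge 9.024593031401288
[ 0.44054617 -0.24287034  0.35116637]
```

Request:
servo_tool --angular '[[0,0,-0.02],[0,0,-0.02],[0,0,-0.02],[0,0,-0.02],[0,0,-0.02],[0,0,-0.02],[0,0,-0.02],[0,0,-0.02],[0,0,-0.02],[0,0,-0.02],[0,0,-0.02],[0,0,-0.02]]' --delta_pos '[[0.5,-0.15,-1],[0.5,-0.15,-4],[0.5,-0.15,-7],[0.5,-0.15,-10],[0.5,-0.15,-12.5],[0.5,-0.15,-13.9],[0.5,-0.15,-13.9],[0.5,-0.15,-13.9],[0.5,-0.15,-13.9],[0.5,-0.15,-13.9],[0.5,-0.15,-13.9],[0.5,-0.15,-13.9]]' --fingers '[-1,-1,-1,-1,-1,-1,-1,1,1,1,1,1]' --grip_force 110

```text
time_s: 2.63
position: [0.4462, -0.2453, 0.2137]
ee_rot: [0.996, 0.086, 0.001, 0.001]
wrist_force: [-0.2, -0.2, 0.2]
opening: 0.0251
finger_force: 0.0
```

Request:
servo_tool --angular '[[0,0,0],[0,0,0],[0,0,0],[0,0,0]]' --delta_pos '[[0,0,0],[0,0,0],[0,0,0],[0,0,0]]' --fingers '[1,1,1,1]'

```text
time_s: 2.97
position: [0.4461, -0.2451, 0.2134]
ee_rot: [0.996, 0.086, 0.001, 0.001]
wrist_force: [0.5, -0.7, 5.3]
opening: 0.0127
finger_force: 107.1
```

Request:
servo_tool --angular '[[0,0,0],[0,0,0],[0,0,0],[0,0,0],[0,0,0],[0,0,0],[0,0,0],[0,0,0],[0,0,0],[0,0,0],[0,0,0],[0,0,0]]' --delta_pos '[[0,0,1],[0,0,2],[0,0,2.8],[-1,-0.2,2.8],[-2.5,-0.5,2.8],[-4,-0.75,2.8],[-5.5,-1,2.8],[-7,-1.3,2.8],[-8.4,-1.6,3],[-8.4,-1.6,6],[-8.4,-1.6,10],[-8.4,-1.6,13.8]]' --fingers '[1,1,1,1,1,1,1,1,1,1,1,1]'

```text
time_s: 3.97
position: [0.3591, -0.2605, 0.3505]
ee_rot: [0.996, 0.086, -0.001, -0.001]
wrist_force: [2.0, -1.1, 0.2]
opening: 0.0128
finger_force: 107.2
```

```bash
python3 -c "
from h import *
c=cam('scene','s2.png');a=c['pixels'][100:320,260:470];cv2.imwrite('pics/s2c.png',cv2.resize(a[:,:,::-1],None,fx=2.5,fy=2.5));o=get_obs();print(o['position'],o['opening'])"
```

```text
[ 0.36238361 -0.26294893  0.36052273] 0.01303209676319032
```

View pics/s2c.png

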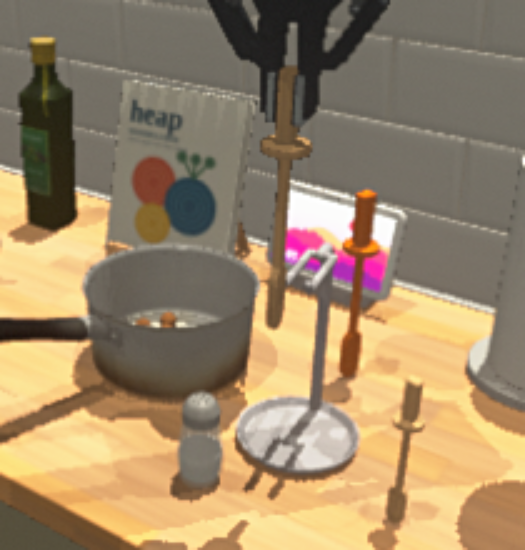

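The spoon is out of the rack and upright in the grip, with its tip at crop (273,325) and the fork empty at (310,260). Next I'll go over the pan.

Request:
servo_tool --angular '[[0,0,0],[0,0,0],[0,0,0],[0,0,0],[0,0,0],[0,0,0],[0,0,0],[0,0,0],[0,0,0],[0,0,0],[0,0,0]]' --delta_pos '[[0,1,0],[0.5,3,0],[2,6,0],[4,9,0],[6,12,0],[8.5,15,0],[11,17.5,0],[12.7,19.3,0],[13.3,19.9,0],[13.3,19.9,0],[13.3,19.9,0]]' --fingers '[1,1,1,1,1,1,1,1,1,1,1]'

```text
time_s: 4.93
position: [0.4933, -0.062, 0.3491]
ee_rot: [0.996, 0.087, -0.001, 0.0]
wrist_force: [1.3, -0.8, -1.1]
opening: 0.0127
finger_force: 107.4
```

```bash
python3 -c "
from h import *
c=cam('wrist','w2.png');o=get_obs();print(o['position'],o['ee_rot'],o['time_s'])
p=o['position'];print('expected tip px',proj(c,[p+[0,0,-.173],(.4966,-.0595,.006)]))
s=cam('scene','s3.png');print(proj(s,[p+[0,0,-.173]]))"
```

```text
[ 0.49319923 -0.06251163  0.34948981] [ 9.96288147e-01  8.60750596e-02 -1.00053105e-03  1.03736655e-04] 4.9833
expected tip px [[325.73157161 177.92114481]
 [324.11643063 148.94505002]]
[[328.63058705 185.79801802]]
```

View pics/w2.png

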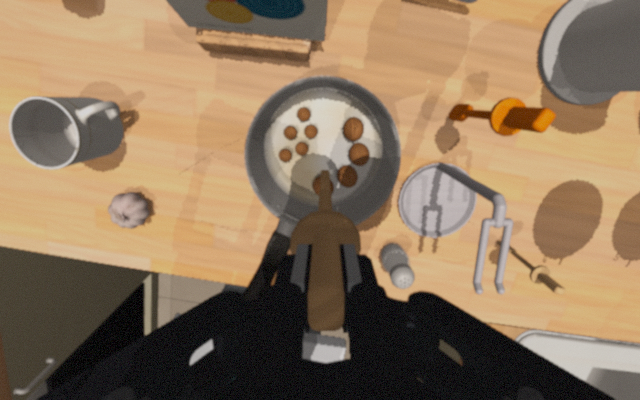

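The wrist view shows the spoon tip at (322,180), close to the predicted spot. The pan rim is centred near (323,153), which agrees with the estimate. Next I'll lower the spoon at the free centre and move to the handle side.

Request:
servo_tool --angular '[[0,0,0],[0,0,0],[0,0,0],[0,0,0],[0,0,0],[0,0,0],[0,0,0],[0,0,0],[0,0,0],[0,0,0],[0,0,0],[0,0,0]]' --delta_pos '[[0,0,-2],[0,0,-5],[0,0,-8.5],[0,0,-12],[0,0,-14.5],[0,0,-15.7],[0,0,-16.2],[-0.5,0.2,-16.2],[-1.4,0.5,-16.2],[-2.4,0.8,-16.2],[-3.3,1.1,-16.2],[-4.1,1.36,-16.2]]' --fingers '[1,1,1,1,1,1,1,1,1,1,1,1]'

```text
time_s: 6.03
position: [0.453, -0.0479, 0.1897]
ee_rot: [0.996, 0.086, 0.001, 0.0]
wrist_force: [0.2, 0.8, 0.2]
opening: 0.0127
finger_force: 107.4
```

Request:
servo_tool --angular '[[0,0,0],[0,0,0],[0,0,0],[0,0,0],[0,0,0],[0,0,0],[0,0,0],[0,0,0],[0,0,0],[0,0,0],[0,0,0],[0,0,0]]' --delta_pos '[[0.45,1.09,0],[1.17,2.02,0],[2.1,2.74,0],[3.19,3.19,0],[4.35,3.34,0],[5.51,3.19,0],[6.6,2.74,0],[7.53,2.02,0],[8.25,1.09,0],[8.7,0,0],[8.85,-1.16,0],[8.7,-2.32,0]]' --fingers '[1,1,1,1,1,1,1,1,1,1,1,1]'

```text
time_s: 7.03
position: [0.5407, -0.0731, 0.1881]
ee_rot: [0.996, 0.086, -0.0, 0.0]
wrist_force: [-0.1, -0.2, -0.6]
opening: 0.0122
finger_force: 107.3
```

Request:
servo_tool --angular '[[0,0,0],[0,0,0],[0,0,0],[0,0,0],[0,0,0],[0,0,0],[0,0,0],[0,0,0],[0,0,0],[0,0,0],[0,0,0],[0,0,0]]' --delta_pos '[[-0.45,-1.09,0],[-1.17,-2.02,0],[-2.1,-2.74,0],[-3.19,-3.19,0],[-4.35,-3.34,0],[-5.51,-3.19,0],[-6.6,-2.74,0],[-7.53,-2.02,0],[-8.25,-1.09,0],[-8.7,0,0],[-8.85,1.16,0],[-8.7,2.32,0]]' --fingers '[1,1,1,1,1,1,1,1,1,1,1,1]'

```text
time_s: 8.03
position: [0.4549, -0.0499, 0.1892]
ee_rot: [0.996, 0.087, 0.002, 0.004]
wrist_force: [8.0, -7.5, -0.0]
opening: 0.0126
finger_force: 108.1
```

```bash
cat > rim.py <<'E'
from h import *
import sys
o=get_obs();c=cam('top',sys.argv[1])
# pan shift: phase-correlate handle/rim patch against start picture
a=cv2.cvtColor(cv2.imread('pics/top0.png'),cv2.COLOR_BGR2GRAY).astype(np.float32);b=cv2.cvtColor(cv2.imread('pics/'+sys.argv[1]),cv2.COLOR_BGR2GRAY)
r,_=None,None
res=cv2.matchTemplate(b[200:300,260:345],a[215:272,285:318].astype(np.uint8),cv2.TM_CCOEFF_NORMED);_,m,_,l=cv2.minMaxLoc(res);print('handle shift px',l[0]+260-285,l[1]+200-215,m)
print(o['position'],o['ee_rot'],o['time_s'],o['wrist_force'],o['opening'])
E
python3 rim.py t1.png; python3 -c "
from h import *
a=cv2.imread('pics/t1.png')[135:285,260:420];cv2.imwrite('pics/t1c.png',cv2.resize(a,None,fx=4,fy=4,interpolation=cv2.INTER_CUBIC))"
```

```text
handle shift px 17 26 0.4718453586101532
[ 0.45487278 -0.04990546  0.1892402 ] [0.99616327 0.08739153 0.00238665 0.0039693 ] 8.0333 [ 8.01601529e+00 -7.49978776e+00 -2.10520349e-03] 0.012615892672414844
```

View pics/t1c.png

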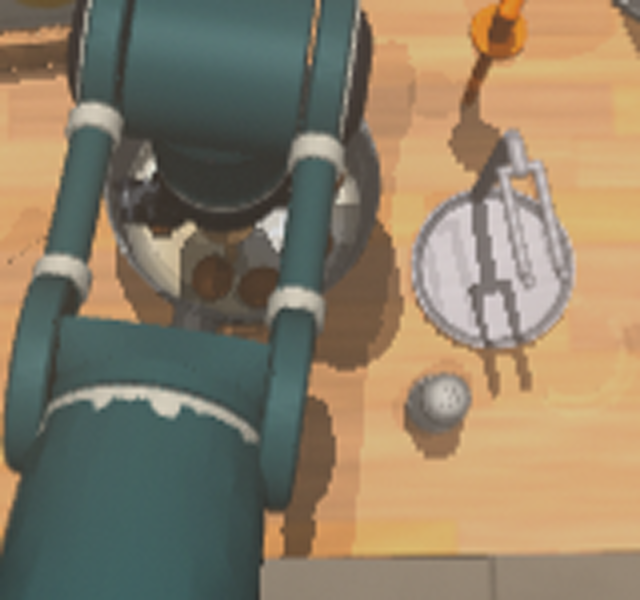

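The pan has barely moved (about 4 mm to the right), the nuts are being carried along, and two walnuts are on the handle side at crop (210,278) and (260,285). I'll continue with round 2, then a round with varied radius.

Request:
servo_tool --angular '[[0,0,0],[0,0,0],[0,0,0],[0,0,0],[0,0,0],[0,0,0],[0,0,0],[0,0,0],[0,0,0],[0,0,0],[0,0,0],[0,0,0]]' --delta_pos '[[0.45,1.0,0],[1.17,1.9,0],[2.1,2.5,0],[3.19,2.9,0],[4.35,3.0,0],[5.51,2.9,0],[6.6,2.5,0],[7.53,1.8,0],[8.25,0.9,0],[8.7,-0.2,0],[8.85,-1.3,0],[8.7,-2.5,0]]' --fingers '[1,1,1,1,1,1,1,1,1,1,1,1]'

```text
time_s: 9.08
position: [0.5413, -0.0748, 0.1882]
ee_rot: [0.996, 0.086, 0.001, 0.0]
wrist_force: [0.8, -0.4, -0.6]
opening: 0.0128
finger_force: 108.3
```

Request:
servo_tool --angular '[[0,0,0],[0,0,0],[0,0,0],[0,0,0],[0,0,0],[0,0,0],[0,0,0],[0,0,0],[0,0,0],[0,0,0],[0,0,0],[0,0,0]]' --delta_pos '[[-0.45,-1.09,0],[-1.17,-2.02,0],[-2.1,-2.74,0],[-3.19,-3.19,0],[-4.35,-3.34,0],[-5.51,-3.19,0],[-6.6,-2.74,0],[-7.53,-2.02,0],[-8.25,-1.09,0],[-8.7,0,0],[-8.85,1.1,0],[-8.7,2.2,0]]' --fingers '[1,1,1,1,1,1,1,1,1,1,1,1]'

```text
time_s: 10.08
position: [0.4532, -0.0498, 0.1885]
ee_rot: [0.996, 0.087, 0.0, 0.0]
wrist_force: [-0.4, -0.0, -0.7]
opening: 0.013
finger_force: 108.5
```

Request:
servo_tool --angular '[[0,0,0],[0,0,0],[0,0,0],[0,0,0],[0,0,0],[0,0,0],[0,0,0],[0,0,0],[0,0,0],[0,0,0],[0,0,0],[0,0,0]]' --delta_pos '[[0.5,0.9,0],[1.3,1.6,0],[2.2,2.1,0],[3.2,2.4,0],[4.2,2.5,0],[5.3,2.4,0],[6.3,2.0,0],[7.2,1.5,0],[7.9,0.7,0],[8.4,-0.2,0],[8.7,-1.3,0],[8.7,-2.5,0]]' --fingers '[1,1,1,1,1,1,1,1,1,1,1,1]'

```text
time_s: 11.08
position: [0.5408, -0.0776, 0.1882]
ee_rot: [0.996, 0.086, -0.0, 0.0]
wrist_force: [0.3, 1.0, -1.3]
opening: 0.013
finger_force: 108.6
```

Request:
servo_tool --angular '[[0,0,0],[0,0,0],[0,0,0],[0,0,0],[0,0,0],[0,0,0],[0,0,0],[0,0,0],[0,0,0],[0,0,0],[0,0,0],[0,0,0]]' --delta_pos '[[-0.45,-1.09,0],[-1.17,-2.02,0],[-2.1,-2.74,0],[-3.19,-3.19,0],[-4.35,-3.34,0],[-5.51,-3.19,0],[-6.6,-2.74,0],[-7.53,-2.02,0],[-8.25,-1.09,0],[-8.7,0,0],[-8.85,1.1,0],[-8.7,2.2,0]]' --fingers '[1,1,1,1,1,1,1,1,1,1,1,1]'

```text
time_s: 12.08
position: [0.4535, -0.0534, 0.1886]
ee_rot: [0.996, 0.087, 0.001, 0.001]
wrist_force: [3.6, -3.9, -0.1]
opening: 0.0125
finger_force: 108.5
```

```bash
cat > nuts.py <<'E'
from h import *
import sys
c=cam('wrist',sys.argv[1]);o=get_obs();print(o['position'],o['time_s'])
ref=cv2.imread('pics/w2.png')
def blobs(img):
    h=cv2.cvtColor(img,cv2.COLOR_BGR2HSV)
    m=((h[...,0]<14)&(h[...,1]>120)&(h[...,2]<170)).astype(np.uint8)
    n,l,s,ce=cv2.connectedComponentsWithStats(m)
    return [(int(s[i,4]),np.round(ce[i],1)) for i in range(1,n) if s[i,4]>25]
for nm,im in (('ref',ref),('now',c['pixels'][:,:,::-1])):
    print(nm)
    for a,p in blobs(np.ascontiguousarray(im)):
        P=onz(c,*p,.02) 
        if abs(P[0]-.5)<.11 and abs(P[1]+.06)<.11: print(a,p,P[:2].round(3))
E
python3 nuts.py w3.png
```

```text
[ 0.45503477 -0.05214269  0.18911713] 12.1333
ref
68 [238.2  50.8] [0.553 0.041]
42 [252.8  51.7] [0.555 0.028]
68 [275.9  54.5] [0.556 0.008]
35 [303.3  57.4] [ 0.558 -0.016]
71 [303.3 113.7] [ 0.51  -0.023]
184 [352.2 129.3] [ 0.504 -0.07 ]
47 [311.4 130. ] [ 0.497 -0.033]
48 [290.2 133.8] [ 0.491 -0.014]
66 [301.8 148.7] [ 0.479 -0.027]
208 [358.5 154.2] [ 0.483 -0.08 ]
68 [284.9 154.8] [ 0.47  -0.012]
215 [347. 176.] [ 0.46  -0.074]
69 [316.7 184.9] [ 0.447 -0.046]
now
175 [360.   71.5] [ 0.555 -0.067]
157 [304.   74.5] [ 0.544 -0.019]
157 [404.7 105.2] [ 0.534 -0.113]
181 [353.5 114.2] [ 0.518 -0.069]
78 [279.9 140.7] [ 0.483 -0.006]
558 [300.7 166.6] [ 0.462 -0.029]
498 [394.2 177.5] [ 0.467 -0.119]
330 [311.1 195.8] [ 0.435 -0.043]
364 [349.4 202.7] [ 0.434 -0.081]
```

Mixed: a walnut lies at pan x ≈ -24 mm (left) and a hazelnut at +36 mm (right). I'll move off the nuts towards the centre, lift, and verify.

Request:
servo_tool --angular '[[0,0,0],[0,0,0],[0,0,0],[0,0,0],[0,0,0],[0,0,0],[0,0,0],[0,0,0],[0,0,0],[0,0,0],[0,0,0],[0,0,0]]' --delta_pos '[[0.6,-0.2,0],[1.4,-0.4,0],[2.2,-0.5,0],[2.5,-0.5,0.5],[2.5,-0.5,1.5],[2.5,-0.5,3],[2.5,-0.5,5.5],[2.5,-0.5,8.5],[2.5,-0.5,11.5],[2.5,-0.5,14.5],[2.5,-0.5,16.2],[2.5,-0.5,16.2]]' --fingers '[1,1,1,1,1,1,1,1,1,1,1,1]'

```text
time_s: 13.13
position: [0.4808, -0.0599, 0.3566]
ee_rot: [0.996, 0.086, 0.005, 0.001]
wrist_force: [0.5, -1.2, -0.5]
opening: 0.013
finger_force: 108.7
```

```bash
python3 nuts.py w4.png; python3 -c "
from h import *
o=get_obs();print(o['position'],o['ee_rot'],o['opening']);s=cam('scene','s4.png');print(proj(s,[o['position']+[0,0,-.173]]))
"
```

```text
[ 0.47978431 -0.0596835   0.35361358] 13.1833
ref
68 [275.9  54.5] [0.603 0.028]
35 [303.3  57.4] [ 0.606 -0.009]
71 [303.3 113.7] [ 0.533 -0.021]
184 [352.2 129.3] [ 0.523 -0.092]
47 [311.4 130. ] [ 0.512 -0.035]
48 [290.2 133.8] [ 0.502 -0.006]
66 [301.8 148.7] [ 0.484 -0.026]
208 [358.5 154.2] [ 0.49  -0.108]
68 [284.9 154.8] [ 0.471 -0.003]
215 [347. 176.] [ 0.455 -0.098]
69 [316.7 184.9] [ 0.435 -0.056]
now
66 [303.  105.1] [ 0.544 -0.018]
39 [367.1 124.2] [ 0.534 -0.112]
63 [335.5 130.1] [ 0.518 -0.069]
67 [287.6 144.1] [ 0.487 -0.005]
224 [301.3 164.1] [ 0.462 -0.029]
193 [362.5 171.4] [ 0.466 -0.119]
94 [317.4 181.6] [ 0.44  -0.056]
222 [344.7 184.1] [ 0.443 -0.097]
35 [366.1 221.1] [ 0.391 -0.14 ]
[ 0.47978431 -0.0596835   0.35361358] [9.96291597e-01 8.59968094e-02 2.66513404e-03 7.06489677e-04] 0.012782589169935065
[[324.62982512 185.78007897]]
```

View pics/w4.png

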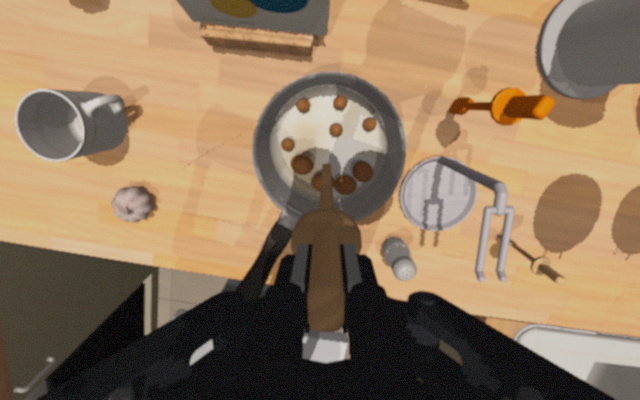

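All nine nuts are in the pan and mixed: a walnut at (301,164) is left of the midline and a hazelnut at (369,124) is right of it. The spoon may have tilted slightly in the grip, so I'll check that after moving in front of the rack.

Request:
servo_tool --angular '[[0,0,0],[0,0,0],[0,0,0],[0,0,0],[0,0,0],[0,0,0],[0,0,0],[0,0,0],[0,0,0],[0,0,0],[0,0,0],[0,0,0]]' --delta_pos '[[0,-1,0],[-1,-3,0],[-2.5,-5.5,0],[-4,-8.5,0],[-6,-11.5,0],[-8,-14.5,0],[-10,-17,0],[-11.3,-19,0],[-11.7,-20.1,0],[-11.7,-20.1,0],[-11.7,-20.1,0],[-11.7,-20.1,0]]' --fingers '[1,1,1,1,1,1,1,1,1,1,1,1]'

```text
time_s: 14.23
position: [0.3611, -0.2597, 0.3489]
ee_rot: [0.996, 0.086, -0.001, -0.001]
wrist_force: [0.1, 0.3, -0.4]
opening: 0.013
finger_force: 108.5
```

```bash
cat > tilt.py <<'E'
from h import *
w=cam('wrist','w5.png');s=cam('scene','s5.png');o=get_obs();p=o['position'];print(p,o['ee_rot'])
def edges(f,rows,x0,x1,wr):
    g=cv2.cvtColor(cv2.imread('pics/'+f),cv2.COLOR_BGR2HSV).astype(int)
    for r in rows:print(f,r,' '.join('%d/%d/%d'%tuple(g[r,x]) for x in range(x0,x1,2)))
# collar centre, wrist: brown blob width per row in collar rows, against w2/w4
for f in ['w2.png','w4.png','w5.png']:
    h=cv2.cvtColor(cv2.imread('pics/'+f),cv2.COLOR_BGR2GRAY).astype(float)
    ga=cv2.GaussianBlur(h,(5,5),0)
    for r in (195,202):
        d=np.gradient(ga[r,305:346]);print(f,r,305+np.argsort(-abs(d))[:6],ga[r,309:343:2].astype(int))
q=proj(s,[p+[0,0,-.173],p+[0,0,-.03],p+[0,0,.05]]);print('scene pred tip, stem, top',q)
im=cv2.imread('pics/s5.png');b0=cv2.imread('pics/s4.png')
d=cv2.absdiff(im,b0).max(2)
for r in range(int(q[1,1])+8,int(q[0,1])+6,6):
    x=np.where(d[r,int(q[0,0])-22:int(q[0,0])+25]>25)[0]+int(q[0,0])-22
    t=(r-q[1,1])/(q[0,1]-q[1,1]);print(r,'pred x',round(q[1,0]+t*(q[0,0]-q[1,0]),1),'seen',x.min() if len(x) else None,x.max() if len(x) else None)
E
python3 tilt.py
```

```text
[ 0.36164376 -0.25939619  0.349558  ] [ 9.96221781e-01  8.68426075e-02 -4.13343444e-04 -5.94189713e-04]
w2.png 195 [331 332 330 318 333 317] [ 95  93  93  91  84  72  67  68  69  68  68  80  99 102 102 102 101]
w2.png 202 [318 331 319 332 317 330] [82 85 87 89 84 71 66 68 69 68 67 73 84 83 79 77 73]
w4.png 195 [333 332 320 319 334 331] [ 85  87  89  92  94  87  71  68  70  70  69  72  91 103 101  95  86]
w4.png 202 [341 340 337 336 338 342] [72 72 71 72 72 70 68 67 68 69 69 69 70 73 81 88 76]
w5.png 195 [332 333 331 311 312 334] [183 161 133 120 119 110  91  91  96  97  94 105 159 185 186 187 187]
w5.png 202 [333 332 334 309 310 319] [163 131 121 121 119 101  76  72  77  80  78  84 135 181 187 187 186]
scene pred tip, stem, top [[370.09439647 230.19077095]
 [374.019817   163.63791932]
 [376.3766413  121.21034888]]
171 pred x 373.6 seen 372 376
177 pred x 373.2 seen 371 376
183 pred x 372.9 seen 371 376
189 pred x 372.5 seen 370 375
195 pred x 372.2 seen 370 375
201 pred x 371.8 seen 370 375
207 pred x 371.5 seen 359 378
213 pred x 371.1 seen 369 385
219 pred x 370.8 seen 368 375
225 pred x 370.4 seen 365 386
231 pred x 370.0 seen 362 394
```

Tilt is under 1°, and the spoon is in line with the slot. I'll lower it in front of the fork and slide it in.

Request:
servo_tool --angular '[[0,0,0],[0,0,0],[0,0,0],[0,0,0],[0,0,0],[0,0,0],[0,0,0],[0,0,0],[0,0,0],[0,0,0],[0,0,0],[0,0,0]]' --delta_pos '[[0,0,-2],[0,0,-5],[0,0,-8.5],[0,0,-11],[0,0,-12],[0,0,-12],[0.7,0.13,-12],[1.6,0.3,-12],[2.6,0.5,-12],[3.6,0.7,-12],[4.6,0.9,-12],[5.6,1.07,-12]]' --fingers '[1,1,1,1,1,1,1,1,1,1,1,1]'

```text
time_s: 15.33
position: [0.4192, -0.2494, 0.2311]
ee_rot: [0.996, 0.087, 0.001, 0.0]
wrist_force: [0.7, 0.0, -0.6]
opening: 0.0128
finger_force: 108.5
```

Request:
servo_tool --angular '[[0,0,0],[0,0,0],[0,0,0],[0,0,0],[0,0,0],[0,0,0],[0,0,0],[0,0,0],[0,0,0],[0,0,0]]' --delta_pos '[[1,0.19,0],[2,0.38,0],[2.8,0.53,0],[2.8,0.53,0],[2.8,0.53,-0.6],[2.8,0.53,-1.2],[2.8,0.53,-1.6],[2.8,0.53,-1.8],[2.8,0.53,-1.8],[2.8,0.53,-1.8]]' --fingers '[1,1,1,1,1,1,1,1,1,1]'

```text
time_s: 16.17
position: [0.4448, -0.2441, 0.2134]
ee_rot: [0.996, 0.086, -0.0, -0.0]
wrist_force: [-1.7, 2.5, 7.6]
opening: 0.0129
finger_force: 110.3
```

```bash
python3 -c "
from h import *
o=get_obs();print(o['position'],o['ee_rot'],o['wrist_force'],o['wrist_torque'],o['opening'])
s=cam('scene','s6.png');a=cv2.imread('pics/scene0.png');b=cv2.imread('pics/s6.png')
# compare stem/collar with the start picture below the collar
for r in (209,215,221,230,240,250,258):
    print(r,[b[r,x].sum()//3 for x in range(374,396,2)],[a[r,x].sum()//3 for x in range(374,396,2)])"
```

```text
[ 0.4448217  -0.24409138  0.21342586] [ 9.96301214e-01  8.59292368e-02 -1.33847863e-04 -1.99844091e-04] [-1.68687658  2.53213255  7.60902451] [ 0.48524815  0.57654035 -0.00353421] 0.012881987808813982
209 [np.uint64(145), np.uint64(80), np.uint64(82), np.uint64(83), np.uint64(82), np.uint64(88), np.uint64(89), np.uint64(86), np.uint64(80), np.uint64(95), np.uint64(136)] [np.uint64(173), np.uint64(163), np.uint64(85), np.uint64(91), np.uint64(89), np.uint64(87), np.uint64(85), np.uint64(80), np.uint64(83), np.uint64(97), np.uint64(137)]
215 [np.uint64(108), np.uint64(113), np.uint64(92), np.uint64(88), np.uint64(83), np.uint64(86), np.uint64(91), np.uint64(92), np.uint64(92), np.uint64(89), np.uint64(101)] [np.uint64(109), np.uint64(112), np.uint64(94), np.uint64(85), np.uint64(85), np.uint64(89), np.uint64(105), np.uint64(94), np.uint64(92), np.uint64(91), np.uint64(101)]
221 [np.uint64(206), np.uint64(204), np.uint64(205), np.uint64(187), np.uint64(82), np.uint64(95), np.uint64(212), np.uint64(82), np.uint64(88), np.uint64(115), np.uint64(104)] [np.uint64(206), np.uint64(205), np.ui
[... 839 characters left out ...]

250 [np.uint64(212), np.uint64(214), np.uint64(116), np.uint64(82), np.uint64(80), np.uint64(182), np.uint64(86), np.uint64(93), np.uint64(196), np.uint64(198), np.uint64(194)] [np.uint64(212), np.uint64(216), np.uint64(91), np.uint64(85), np.uint64(104), np.uint64(184), np.uint64(94), np.uint64(95), np.uint64(195), np.uint64(197), np.uint64(194)]
258 [np.uint64(194), np.uint64(182), np.uint64(84), np.uint64(83), np.uint64(104), np.uint64(93), np.uint64(92), np.uint64(96), np.uint64(102), np.uint64(102), np.uint64(102)] [np.uint64(208), np.uint64(169), np.uint64(85), np.uint64(81), np.uint64(187), np.uint64(109), np.uint64(96), np.uint64(104), np.uint64(139), np.uint64(137), np.uint64(134)]
```

The spoon sits as it did at the start, with its weight taken by the fork. Now I'll release it, wait and retreat upward.

Request:
servo_tool --angular '[[0,0,0],[0,0,0],[0,0,0],[0,0,0],[0,0,0],[0,0,0],[0,0,0],[0,0,0],[0,0,0],[0,0,0],[0,0,0],[0,0,0]]' --delta_pos '[[0,0,0],[0,0,0],[0,0,0],[0,0,0],[0,0,0],[0,0,0],[0,0,0],[0,0,0],[0,0,1],[0,0,3],[0,0,6],[0,0,9]]' --fingers '[-0.3,-0.6,-1,-1,-1,-1,-1,-1,-1,-1,-1,-1]'

```text
time_s: 17.22
position: [0.4449, -0.2438, 0.303]
ee_rot: [0.996, 0.086, -0.001, -0.001]
wrist_force: [1.3, -0.5, 0.4]
opening: 0.0856
finger_force: 0.0
```

Request:
servo_tool --angular '[[0,0,0],[0,0,0],[0,0,0],[0,0,0],[0,0,0],[0,0,0],[0,0,0],[0,0,0],[0,0,0],[0,0,0],[0,0,0],[0,0,0]]' --delta_pos '[[0,0,2],[0,0,4],[0,0,5],[0,0,5],[0,0,5],[0,0,5],[0,0,5],[0,0,5],[0,0,5],[0,0,5],[0,0,5],[0,0,5]]' --fingers '[-1,-1,-1,-1,-1,-1,-1,-1,-1,-1,-1,-1]'

```text
time_s: 18.22
position: [0.4455, -0.2441, 0.3521]
ee_rot: [0.996, 0.086, -0.0, -0.0]
wrist_force: [0.4, -0.6, 1.1]
opening: 0.0856
finger_force: 0.0
```

Request:
servo_tool --angular '[[0,0,0],[0,0,0],[0,0,0],[0,0,0],[0,0,0],[0,0,0],[0,0,0],[0,0,0],[0,0,0],[0,0,0],[0,0,0],[0,0,0]]' --delta_pos '[[0,0,0],[0,0,0],[0,0,0],[0,0,0],[0,0,0],[0,0,0],[0,0,0],[0,0,0],[0,0,0],[0,0,0],[0,0,0],[0,0,0]]' --fingers '[-1,-1,-1,-1,-1,-1,-1,-1,-1,-1,-1,-1]'

```text
time_s: 19.22
position: [0.4455, -0.2442, 0.3523]
ee_rot: [0.996, 0.086, -0.0, 0.0]
wrist_force: [0.0, 0.5, 0.5]
opening: 0.0855
finger_force: 0.0
```

Request:
servo_tool --angular '[[0,0,0],[0,0,0],[0,0,0],[0,0,0],[0,0,0],[0,0,0],[0,0,0],[0,0,0],[0,0,0],[0,0,0],[0,0,0],[0,0,0]]' --delta_pos '[[0,0,0],[0,0,0],[0,0,0],[0,0,0],[0,0,0],[0,0,0],[0,0,0],[0,0,0],[0,0,0],[0,0,0],[0,0,0],[0,0,0]]' --fingers '[-1,-1,-1,-1,-1,-1,-1,-1,-1,-1,-1,-1]'

```text
time_s: 20.22
position: [0.4455, -0.2442, 0.3523]
ee_rot: [0.996, 0.086, -0.0, 0.0]
wrist_force: [-0.7, 0.2, 0.1]
opening: 0.0852
finger_force: 0.0
```

```bash
python3 nuts.py w7.png; python3 -c "
from h import *
a=cv2.imread('pics/scene0.png');cam('scene','s7.png');b=cv2.imread('pics/s7.png')
d=cv2.absdiff(a,b).max(2);print('scene diff over spoon',(d[175:270,365:402]>40).sum())
x=cv2.imread('pics/w1.png');y=cv2.imread('pics/w7.png');print('wrist diff at rack',(cv2.absdiff(x,y).max(2)[100:230,280:380]>40).sum())
cam('scene','s8.png');print('still',(cv2.absdiff(b,cv2.imread('pics/s8.png')).max(2)[175:270,365:402]>25).sum())
print(get_obs()['wrist_force'])"
```

```text
[ 0.44550769 -0.24418133  0.35230849] 20.2667
ref
26 [224.6  47.7] [ 0.561 -0.088]
68 [238.2  50.8] [ 0.56  -0.107]
42 [252.8  51.7] [ 0.562 -0.126]
68 [275.9  54.5] [ 0.564 -0.157]
31 [126.9 114.8] [0.452 0.04 ]
now
90 [173.   52.6] [ 0.544 -0.021]
49 [212.4  51.7] [ 0.554 -0.073]
69 [243.9  72.7] [ 0.534 -0.117]
72 [209.9  79.4] [ 0.518 -0.072]
74 [161.3  95.5] [ 0.486 -0.007]
248 [176.5 115.7] [ 0.462 -0.03 ]
236 [239.8 123.2] [ 0.467 -0.119]
502 [211.2 136.2] [ 0.442 -0.08 ]
94 [272.  160.6] [ 0.422 -0.17 ]
26 [261.  173.6] [ 0.4   -0.156]
37 [253.  178.7] [ 0.39  -0.146]
scene diff over spoon 233
wrist diff at rack 1814
still 0
[-0.04977408 -0.44871972 -0.44223435]
```

```bash
python3 -c "
from plant import *
print(sign_off())"
```

```text
the job is handed in; nothing more can be done
None
```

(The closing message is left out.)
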